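# Rock printed lids on the surface plate and weigh down the curled end

### The job

One of the three white printed lids on the granite surface plate has warped: one of its short ends is slightly curled up, so it rocks. Find that end by rocking the lids, pressing on their short ends, then stand the steel setup block upright on it, so that the lid stays tipped with its other end raised, ready for gauging. Leave all three lids in their places and everything else undisturbed.

Things in the scene. Friction and masses are not known exactly. Their poses are not given: they have to be found in the camera images.
- lid_a: one of three look-alike white printed lids (one warped, two flat, names tell nothing), lying rib up on the plate: 110 x 80 x 6 mm, about 0.1 kg. Origin: centre of the underside; x along the 110 mm length, y along the width, z up. A finger rib along y stands across the middle: 12 mm thick (x), 50 mm long (y), its top 24 mm above the underside. How the warped lid behaves: see plate.
- lid_b: one of three look-alike white printed lids (one warped, two flat, names tell nothing), lying rib up on the plate: 110 x 80 x 6 mm, about 0.1 kg. Origin: centre of the underside; x along the 110 mm length, y along the width, z up. A finger rib along y stands across the middle: 12 mm thick (x), 50 mm long (y), its top 24 mm above the underside. How the warped lid behaves: see plate.
- lid_c: one of three look-alike white printed lids (one warped, two flat, names tell nothing), lying rib up on the plate: 110 x 80 x 6 mm, about 0.1 kg. Origin: centre of the underside; x along the 110 mm length, y along the width, z up. A finger rib along y stands across the middle: 12 mm thick (x), 50 mm long (y), its top 24 mm above the underside. How the warped lid behaves: see plate.
- plate: granite plate, fixed, 315 (x) x 500 mm (y), flat top at z = 65 mm. Origin: table height, under its centre. The lids lie in a row along y, 165 mm apart, turned any way. The warped lid bends up 0.07 rad from 13 mm past its middle to one short edge (3 mm), yet rests level; pressed 45 mm out at that end it tips 0.07 rad at under 1 N, then stops, and falls back when let go. All other ends stay still.
- setup_block: loose steel setup block with drilled holes, 25 mm thick (x), 75 mm long (y), 50 mm high (z), 0.7 kg, standing on the plate between two lids, near its far or its robot-side edge. Origin: centre of its underside. It fits on a lid between rib and short edge with its 75 mm side across the lid; its weight there, 40 mm from the lid's middle, holds the curled end down.
- feeler_gauge: loose closed feeler gauge, dark steel, 18 (x) x 75 (y) x 10 mm, lying on the plate between two lids, near the edge away from the block; leave alone. Origin: centre of its underside.
- hardware_tray: low grey divided tray of screws, fixed, 190 x 190 mm, 35 mm high, on the table left of the plate. Origin: centre of its underside.
- caliper: loose caliper, 230 mm long (its y), jaws 40 mm, 14 mm high, on the table right of the plate; leave alone. Origin under the middle of its beam.
- print_box: loose open white printed box 110 x 80 x 45 mm high on the table right of the plate; leave alone. Origin: centre of its underside.
- glue: loose white glue bottle, 42 mm wide and 95 mm high, on the table right of the plate; leave alone. Origin: centre of its underside.
Mind the look-alikes: they are no part of the job. Leave any orange or purple look-alike of the setup_block alone.

How it is judged:
By the outcome, as a careful person would: the job done as asked, in the order asked, and still so for the second after the job is handed in, with the robot touching nothing.
It also fails if it takes over 67 s, if anything falls off the work surface, if the arm or the gripper's body presses on something with over 40 N, if the wrist force passes 120 N, or if a joint passes its speed limit or range.

### The arm

A 6-joint arm with a two-finger parallel gripper is mounted at the origin on the work surface. World frame = base frame: x ahead of the robot, y to its left, z up, the work surface at z = 0. Lengths are in mm, angles in degrees, forces in N, time in s.
With the tool pointing down it reaches from about 300 to 850 mm from the base axis. Payload 4.2 kg.
Tool frame: the origin (TCP) lies at the very end of the fingers, on their centre line; the grasp point (between the pads) lies robot.hold_point_z behind it (robot.hold_point_z is the distance from the TCP to the grasp point, in mm); z points along the fingers, y is the line along which they close (so a half turn about z gives the same grasp; the last joint's range is limited). The gripper opens to 91 mm and grips with 3 to 60 N. Pads are 32 mm wide; open, the fingers measure 118 mm over their backs; the gripper's body (76 mm by 178 mm) begins 60 mm behind the grasp point.
Start: joints at [-1.146, 18.312, 89.639, -0, 72.044, -1.146], TCP at [575.016, 0, 213.976] pointing down, gripper open.
Joint ranges: [-177.97, 177.97], [-48.28, 115.42], [12.27, 149.76], [-77.06, 257.06], [2.81, 150.46], [-146.56, 146.56]. Speed limits (degrees/s): [147.25, 147.25, 180, 180, 180, 180].

### API

Orientations are given as a 3x3 rotation matrix whose columns are the frame's x, y, z axes.
In Python, from cell import robot gives the robot as it stands.
- The arm moves only by the tool send_rows, never from a script. Its argument "series" is a list of rows, each a list of 7 numbers: the closure in counts, from 0 (fully open) to 255 (shut), then the shift along the tool's x, y, z in mm, then the turn, a rotation vector about the tool's x, y, z in degrees. In form: [[grip, dx, dy, dz, rx, ry, rz], ...]. A call has 1 to 8 rows; each row is the pose to reach, as a shift and turn from the pose commanded when the call began, along the tool's axes at that moment; what a row does not reach only later rows make up. A row lasts 1/12 s, in which the tool goes at most 41.7 mm and 7.16 degrees, less where a joint would pass 70% of its speed; a pose out of reach is approached as far as the arm can. A call with a gripper value outside its range is refused whole. The fingers move at their own pace and stop on an object; "newtons" is the grip in N (left out, the last holds). Time passes only in rows, so rows that repeat a pose let the fingers close. It gives the time, the measured TCP pose, the force, the opening and the grip force at its end, in the units of the state.
- robot.read_state(): the state, without advancing time (a new reading comes with each control period).
- robot.read_camera(name): name is "scene" or "side" or "wrist"; returns a dict with "img" (384x512x3 uint8, red, green, blue), "K" (3x3 intrinsics, pixels), "extrinsics" (4x4, takes a point from camera to world coordinates). Camera axes: x right, y down, z forward; pixel columns grow to the right and rows downward; lengths in mm; the calibration is good to about 2 mm. A picture is of the moment at which its call begins. There is no depth.
- robot.job_done(): hands the job in; it is judged then, once.
The state is a dict: "time": time; "joint_positions": joint angles; "joint_vel": joint speeds; "joint_torque": joint torques, N m; "tool_pos": TCP position; "orientation": TCP orientation; "contact_force": force on the tool from outside, world axes, zero at the start; "torque": the same for the moment, N m; "width": finger opening in mm; "grip_force": force on a finger pad.
Only numpy, scipy, OpenCV 4.12 (cv2) and the standard library are available. Lean on these libraries where they do the work, as an engineer would, in place of code of your own. Each camera call takes 0.05 s, during which the arm holds its last target. There are 200 camera calls.

## Working session

There is one attempt and no reset: what is moved stays moved. The work goes in short steps, Python scripts to look and compute and a tool call to move; the robot and the scene stay as the last step left them, time stands still between calls to the robot, and variables do not carry over. Pictures are saved under pics/ and viewed, at most 10 in all, crops included, and the job is handed in when it is done.

Besides the shell and the picture viewer there is one more tool, called after "Emit:" as name([rows], argument=value, ...), one row to a line, values as JSON. send_rows: Moves the arm, as the interface text tells. Its arguments: {"type":"object","properties":{"series":{"type":"array","items":{"type":"array","items":{"type":"number"}}},"newtons":{"type":"number"}},"required":["series"]}

```bash
mkdir -p pics; python3 - <<'E'
from cell import robot
import cv2,numpy as np
print(robot.hold_point_z, robot.read_state())
a=[]
for n in("scene","side","wrist"):
    c=robot.read_camera(n);np.savez(f"pics/{n}0.npz",**c);print(n,c["K"].round(1).tolist(),c["extrinsics"].round(3).tolist())
    cv2.imwrite(f"pics/{n}0.png",c["img"][:,:,::-1])
    a.append(c["img"][:,:,::-1])
b=np.zeros((600,800,3),np.uint8)
b[:300,:400]=cv2.resize(a[0],(400,300));b[:300,400:]=cv2.resize(a[1],(400,300));b[300:,:400]=cv2.resize(a[2],(400,300))
E
```

```text
18.8 {'time': 0.0, 'joint_positions': array([-1.14745185e+00,  1.83503783e+01,  8.97055144e+01,  1.00165505e-04,
        7.20415163e+01, -1.14805890e+00]), 'joint_vel': array([ 0.14108961,  0.03330869,  0.04022584, -0.05200482,  0.01352167,
       -0.00728606]), 'joint_torque': array([-5.01459035e-04, -4.12465632e+01, -2.31973493e+01,  7.28826877e-02,
        4.58198413e-02, -1.41870069e-04]), 'tool_pos': array([ 5.74513226e+02, -4.34239720e-03,  2.13138960e+02]), 'orientation': array([[-1.00241649e-05,  9.99998555e-01, -1.69973195e-03],
       [ 9.99999999e-01,  1.00848737e-05,  3.57081438e-05],
       [ 3.57252338e-05, -1.69973159e-03, -9.99998555e-01]]), 'contact_force': array([ 0.46902948, -0.31268318, -0.00844073]), 'torque': array([-0.0430721 , -0.03590924,  0.01936556]), 'grip_force': 0.0, 'width': 91.19765657124329}
scene [[384.9, 0.0, 256.4], [0.0, 384.9, 194.1], [0.0, 0.0, 1.0]] [[0.535, 0.586, -0.608, 1133.111], [0.845, -0.377, 0.381, -396.185], [-0.006, -0.717, -0.697, 756.694], [0.0, 0.0, 0.0, 1.0]]
side [[399.6, 0.0, 253.7], [0.0, 399.6, 195.7], [0.0, 0.0, 1.0]] [[-0.924, -0.286, 0.253, 211.189], [-0.381, 0.659, -0.648, 783.688], [0.018, -0.695, -0.718, 941.43], [0.0, 0.0, 0.0, 1.0]]
wrist [[281.9, 0.0, 256.4], [0.0, 281.9, 186.0], [0.0, 0.0, 1.0]] [[1.0, 0.0, -0.002, 574.126], [-0.001, -0.954, -0.298, 83.712], [-0.002, 0.298, -0.954, 382.89], [0.0, 0.0, 0.0, 1.0]]
```

View pics/scene0.png

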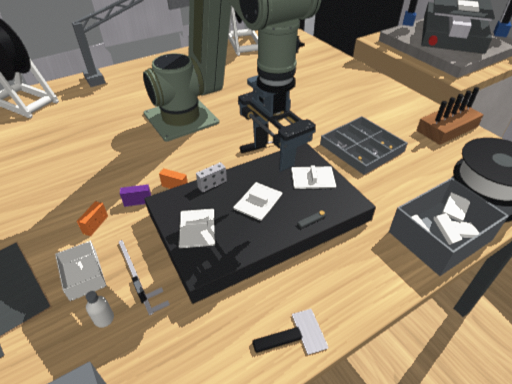

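View pics/wrist0.png

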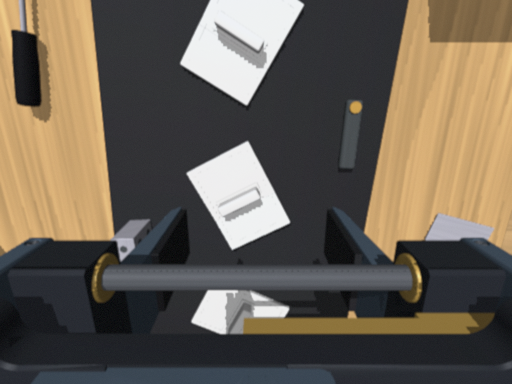

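```bash
cat > h.py <<'E'
import numpy as np, cv2
def rect(c,z,x0,x1,y0,y1,s=1.0):
    # top view: columns = world x, rows = world y
    W=np.linalg.inv(c["extrinsics"]); P=c["K"]@W[:3]
    H=P@np.array([[1/s,0,x0],[0,1/s,y0],[0,0,z],[0,0,1.]])
    return cv2.warpPerspective(c["img"],H,(int((x1-x0)*s),int((y1-y0)*s)),flags=cv2.WARP_INVERSE_MAP|cv2.INTER_LINEAR)
def lids(im,x0,y0,s=1.0,thr=150):
    m=((im.min(2)>thr)&(im.max(2).astype(int)-im.min(2)<30)).astype(np.uint8)
    m=cv2.morphologyEx(m,cv2.MORPH_CLOSE,np.ones((9,9)))
    out=[]
    for k in cv2.findContours(m,cv2.RETR_EXTERNAL,cv2.CHAIN_APPROX_NONE)[0]:
        if cv2.contourArea(k)/s/s<3000: continue
        (cx,cy),(w,h),a=cv2.minAreaRect(k)
        if w<h: w,h,a=h,w,a+90
        out.append((round(cx/s+x0,1),round(cy/s+y0,1),round(w/s,1),round(h/s,1),round((a+90)%180-90,1),round(cv2.contourArea(k)/s/s)))
    return out
E
python3 - <<'E'
from h import *
B=[]
for n in("scene","side","wrist"):
    c=dict(np.load(f"pics/{n}0.npz")); im=rect(c,71,350,750,-300,300)
    print(n,lids(im,350,-300)); B.append(im[:,:,::-1])
cv2.imwrite("pics/r.png",cv2.resize(np.hstack(B[:2]),(800,600)))
E
```

```text
scene [(558.0, 143.2, 111.3, 92.7, 58.9, 9266), (554.7, -28.9, 112.3, 83.6, -63.4, 8892), (552.8, -198.9, 114.9, 81.4, -26.6, 8693)]
side [(555.7, 145.6, 111.8, 83.7, 59.0, 8992), (552.2, -28.2, 119.0, 81.3, -63.0, 9210), (521.3, -182.6, 87.1, 54.8, 68.2, 3356)]
wrist [(556.9, 143.7, 109.2, 79.7, 59.0, 6956), (553.3, -28.6, 111.4, 80.5, -63.4, 8748), (550.6, -195.8, 110.0, 82.3, -26.6, 5540)]
```

View pics/r.png

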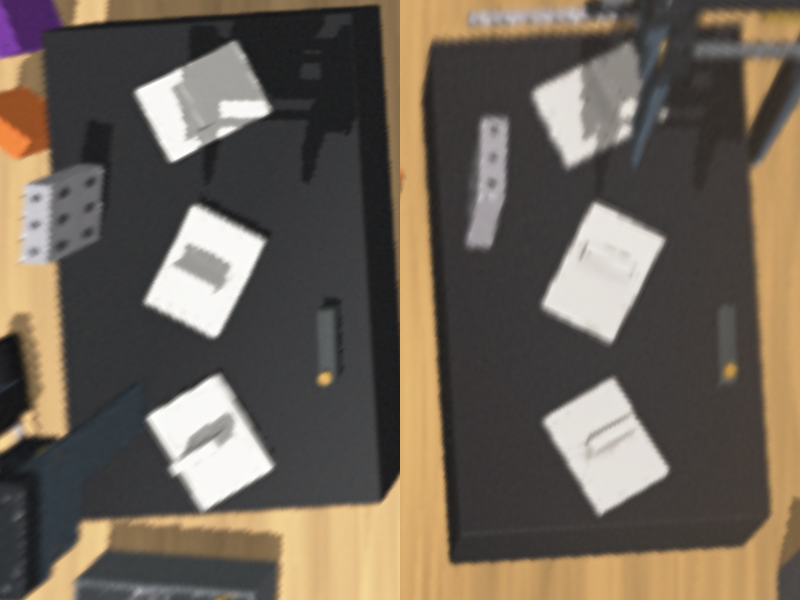

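The top views show the lids at about (557,144), axis 59°; (554,-29), axis -63°; (552,-197), axis -27°. The block is at the robot-side edge near y≈-120, and the feeler gauge is at the far side. I'll start by pressing the middle lid.

Emit:
send_rows([
  [255,-30,0,40,0,0,0],
  [255,-69,-1,80,0,0,0],
  [255,-69,-1,120,0,0,0],
  [255,-69,-1,138,0,0,0],
  [255,-69,-1,138,0,0,0],
  [255,-69,-1,138,0,0,0],
  [255,-69,-1,138,0,0,0],
], newtons=20)

```text
time: 0.73
tool_pos: [573.9, -69.0, 75.9]
orientation: [[0.0, 1.0, -0.001], [1.0, -0.0, 0.0], [0.0, -0.001, -1.0]]
contact_force: [-0.3, 0.7, -0.2]
width: 47.4
grip_force: 0.0
```

Emit:
send_rows([
  [255,0,0,2,0,0,0],
  [255,0,0,3.5,0,0,0],
  [255,0,0,3.5,0,0,0],
  [255,0,0,3.5,0,0,0],
])

```text
time: 1.07
tool_pos: [574.1, -68.8, 72.7]
orientation: [[-0.0, 1.0, 0.0], [1.0, 0.0, -0.0], [-0.0, 0.0, -1.0]]
contact_force: [0.7, -0.3, 1.1]
width: 20.7
grip_force: 0.2
```

Emit:
send_rows([
  [255,0,0,1,0,0,0],
  [255,0,0,2.5,0,0,0],
  [255,0,0,2.5,0,0,0],
  [255,0,0,2.5,0,0,0],
])

```text
time: 1.4
tool_pos: [574.5, -69.0, 71.3]
orientation: [[-0.0, 1.0, 0.002], [1.0, 0.0, -0.0], [-0.0, 0.002, -1.0]]
contact_force: [-1.7, 0.3, 7.1]
width: 0.3
grip_force: 3.5
```

```bash
cat > snap.py <<'E'
import sys,numpy as np,cv2
from cell import robot
from h import *
t=sys.argv[1]
for n in("scene","side"): np.savez(f"pics/{n}_{t}.npz",**robot.read_camera(n))
s=robot.read_state();print(s["time"],s["tool_pos"].round(2),s["contact_force"].round(2))
E
python3 snap.py p1
```

```text
1.5 [574.46 -68.99  71.27] [-1.4   0.93  7.31]
```

Emit:
send_rows([
  [255,0,0,-1.5,0,0,0],
  [255,0,0,-1.5,0,0,0],
  [255,0,0,-1.5,0,0,0],
  [255,0,0,-1.5,0,0,0],
])

```text
time: 1.83
tool_pos: [574.0, -69.0, 71.3]
orientation: [[0.0, 1.0, -0.0], [1.0, -0.0, -0.0], [-0.0, -0.0, -1.0]]
contact_force: [0.0, -0.4, 1.4]
width: 0.4
grip_force: 0.5
```

Emit:
send_rows([
  [255,0,0,-4,0,0,0],
  [255,0,0,-4,0,0,0],
  [255,0,0,-4,0,0,0],
  [255,0,0,-4,0,0,0],
])

```text
time: 2.17
tool_pos: [573.9, -69.0, 75.4]
orientation: [[0.0, 1.0, -0.0], [1.0, -0.0, 0.0], [0.0, -0.0, -1.0]]
contact_force: [0.8, 0.0, 0.1]
width: 0.7
grip_force: 0.0
```

```bash
python3 snap.py p1up; cat > cmp.py <<'E'
import sys
from h import *
a,b=sys.argv[1:3]
C=[(557,144),(554,-28.6),(552,-197)]
for n in("scene","side"):
    A=np.load(f"pics/{n}_{a}.npz");B=np.load(f"pics/{n}_{b}.npz")
    P=A["K"]@np.linalg.inv(A["extrinsics"])[:3]
    d=np.abs(A["img"].astype(int)-B["img"]).sum(2)
    for x,y in C:
        p=P@[x,y,71,1];u,v=(p[:2]/p[2]).astype(int)
        w=d[v-28:v+28,u-28:u+28]; print(n,(x,y),"changed px",(w>60).sum(),"max",w.max())
E
python3 cmp.py p1 p1up
```

```text
2.2667 [573.89 -69.    75.34] [-1.49 -0.57 -0.51]
scene (557, 144) changed px 0 max 14
scene (554, -28.6) changed px 367 max 449
scene (552, -197) changed px 43 max 231
side (557, 144) changed px 34 max 305
side (554, -28.6) changed px 242 max 373
side (552, -197) changed px 363 max 373
```

Emit:
send_rows([
  [255,0,0,-25,0,0,0],
  [255,40,-20,-25,0,0,0],
  [255,80.5,-40.5,-25,0,0,0],
  [255,80.5,-40.5,0,0,0,0],
  [255,80.5,-40.5,3,0,0,0],
  [255,80.5,-40.5,3,0,0,0],
  [255,80.5,-40.5,3,0,0,0],
  [255,80.5,-40.5,3,0,0,0],
])

```text
time: 2.93
tool_pos: [534.2, 10.8, 72.6]
orientation: [[0.0, 1.0, 0.001], [1.0, -0.0, -0.0], [-0.0, 0.001, -1.0]]
contact_force: [0.2, -0.6, 0.4]
width: 0.4
grip_force: 0.0
```

```bash
python3 snap.py p2up; python3 snap.py p2up
```

```text
3.0333 [534.1   10.72  72.6 ] [ 0.56 -0.75 -0.9 ]
3.1333 [533.87  10.88  72.54] [-0.67 -0.25  0.06]
```

Emit:
send_rows([
  [255,0,0,1,0,0,0],
  [255,0,0,2.5,0,0,0],
  [255,0,0,2.5,0,0,0],
  [255,0,0,2.5,0,0,0],
])

```text
time: 3.47
tool_pos: [533.9, 11.1, 71.3]
orientation: [[0.0, 1.0, 0.001], [1.0, -0.0, -0.0], [-0.0, 0.001, -1.0]]
contact_force: [-2.6, -1.2, 8.1]
width: 0.5
grip_force: 4.4
```

```bash
python3 snap.py p2; python3 cmp.py p2 p2up; python3 - <<'E'
from h import *
B=[]
for n in("scene","side"):
  r=[]
  for t in("p1up","p1","p2up","p2"):
    c=dict(np.load(f"pics/{n}_{t}.npz")); r.append(rect(c,71,490,620,-95,40,1.5)[:,:,::-1])
  B.append(np.hstack(r))
cv2.imwrite("pics/r2.png",np.vstack(B))
E
```

```text
3.5667 [533.89  11.11  71.28] [-1.15 -1.12  8.28]
scene (557, 144) changed px 14 max 175
scene (554, -28.6) changed px 27 max 240
scene (552, -197) changed px 16 max 239
side (557, 144) changed px 4 max 174
side (554, -28.6) changed px 105 max 174
side (552, -197) changed px 99 max 154
```

View pics/r2.png

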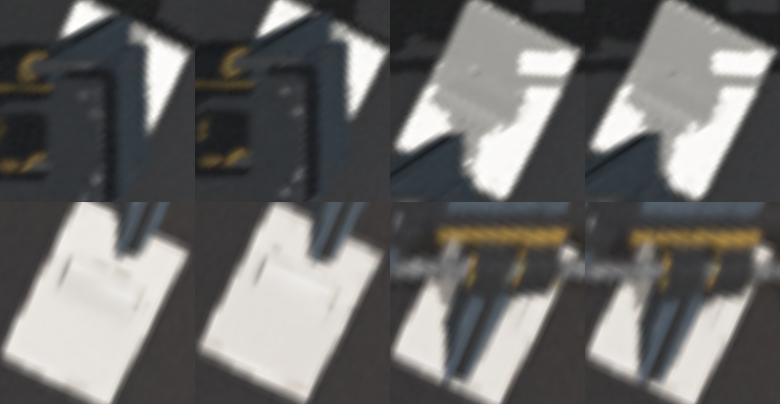

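```bash
cat > flow.py <<'E'
import sys
from h import *
# flow.py before after x y : image shift (px) of patch at far end, per camera; a 4 mm rise for reference
a,b=sys.argv[1:3];x,y=map(float,sys.argv[3:5])
for n in("scene","side"):
    A=np.load(f"pics/{n}_{a}.npz");B=np.load(f"pics/{n}_{b}.npz")
    P=A["K"]@np.linalg.inv(A["extrinsics"])[:3]
    pr=lambda z:(lambda p:p[:2]/p[2])(P@[x,y,z,1])
    u,v=pr(71).round().astype(int);r=14
    f=lambda I:cv2.cvtColor(I["img"],cv2.COLOR_RGB2GRAY)[v-r:v+r,u-r:u+r].astype(np.float32)
    s,q=cv2.phaseCorrelate(f(A),f(B),cv2.createHanningWindow((2*r,2*r),cv2.CV_32F))
    print(n,"shift",np.round(s,2),"resp",round(q,2),"4mm rise =",(pr(75)-pr(71)).round(2),"meandiff",np.abs(f(A)-f(B)).mean().round(1))
E
python3 flow.py p1up p1 530 17; python3 flow.py p2up p2 578 -77
```

```text
scene shift [-0.25  1.33] resp 0.91 4mm rise = [ 0.02 -1.12] meandiff 6.4
side shift [-2.48 -1.09] resp 0.44 4mm rise = [ 0.01 -0.92] meandiff 10.2
scene shift [-0.26 -0.21] resp 1.01 4mm rise = [-0.04 -1.13] meandiff 1.8
side shift [-0.31  0.42] resp 0.98 4mm rise = [ 0.   -0.92] meandiff 6.5
```

```bash
cat > edge.py <<'E'
import sys
from h import *
# edge.py cam cx cy angle tags... : apparent distance (mm, on z=71) of both short edges from the centre, at 7 offsets across
n=sys.argv[1];cx,cy,a=map(float,sys.argv[2:5]);u=np.array([np.cos(np.radians(a)),np.sin(np.radians(a))]);v=np.array([-u[1],u[0]])
for t in sys.argv[5:]:
    c=np.load(f"pics/{n}{t}.npz");P=c["K"]@np.linalg.inv(c["extrinsics"])[:3]
    g=cv2.cvtColor(c["img"],cv2.COLOR_RGB2GRAY)
    for s in(1,-1):
        o=[]
        for w in range(-30,31,10):
            d=np.arange(25,75,.25);q=np.array([cx,cy])+s*d[:,None]*u+w*v
            p=np.c_[q,np.full(len(d),71),np.ones(len(d))]@P.T;p=(p[:,:2]/p[:,2:]).astype(np.float32)
            k=cv2.remap(g,p[:,0],p[:,1],cv2.INTER_LINEAR).ravel().astype(float)
            i=np.where(k<115)[0];o.append(d[i[0]] if len(i) else 99)
        print(t,"+u" if s>0 else "-u",o)
E
python3 edge.py side 554 -28.6 -63.4 0 _p1up _p1 _p2up _p2
```

```text
0 +u [np.float64(59.75), np.float64(60.25), np.float64(60.0), np.float64(60.5), np.float64(59.75), np.float64(58.5), np.float64(58.75)]
0 -u [np.float64(61.75), np.float64(62.5), np.float64(62.0), np.float64(62.75), np.float64(61.5), np.float64(62.0), np.float64(62.75)]
_p1up +u [np.float64(60.0), np.float64(60.25), np.float64(53.5), np.float64(37.0), np.float64(43.75), np.float64(58.5), np.float64(58.75)]
_p1up -u [np.float64(62.0), np.float64(62.75), np.float64(62.75), np.float64(62.75), np.float64(61.75), np.float64(62.25), np.float64(62.75)]
_p1 +u [np.float64(57.5), np.float64(56.25), np.float64(51.5), np.float64(33.75), np.float64(38.0), np.float64(56.75), np.float64(57.0)]
_p1 -u [np.float64(56.75), np.float64(57.25), np.float64(58.25), np.float64(58.5), np.float64(58.25), np.float64(57.75), np.float64(57.5)]
_p2up +u [np.float64(25.0), np.float64(25.0), np.float64(25.0), np.float64(25.0), np.float64(25.0), np.float64(25.0), np.float64(25.0)]
_p2up -u [np.float64(61.75), np.float64(61.75), np.float64(25.0), np.float64(25.0), np.float64(25.0), np.float64(61.75), np.float64(62.25)]
_p2 +u [np.float64(25.0), np.float64(25.0), np.float64(25.0), np.float64(25.0), np.float64(25.0), np.float64(25.0), np.float64(25.0)]
_p2 -u [np.float64(61.75), np.float64(62.5), np.float64(25.0), np.float64(25.0), np.float64(25.0), np.float64(61.75), np.float64(62.25)]
```

Pressing the middle lid at (574,-69) moves its far edge by about 4.5 mm, and it falls back when released. The other end stays still, so the curled end is +u (axis -63.4°). Next I'll hover over the block.

Emit:
send_rows([
  [255,0,0,-40,0,0,0],
  [110,-30,-25,-80,0,0,0],
  [110,-60,-50,-110,0,0,0],
  [110,-90,-75,-140,0,0,0],
  [110,-115,-95,-170,0,0,0],
  [110,-131.5,-103.5,-180,0,0,0],
  [110,-131.5,-103.5,-180,0,0,0],
  [110,-131.5,-103.5,-180,0,0,0],
])

```text
time: 4.23
tool_pos: [430.1, -121.8, 252.1]
orientation: [[0.004, 1.0, 0.005], [1.0, -0.004, -0.002], [-0.002, 0.005, -1.0]]
contact_force: [0.1, 0.2, 0.3]
width: 44.2
grip_force: 0.0
```

```bash
python3 - <<'E'
from cell import robot
from h import *
c=robot.read_camera("wrist");np.savez("pics/w1.npz",**c);s=robot.read_state();print(s["tool_pos"],s["width"],s["time"])
cv2.imwrite("pics/w1.png",c["img"][:,:,::-1])
E
```

```text
[ 430.09219753 -120.48030399  250.44179506] 48.08223655406182 4.2833
```

View pics/w1.png

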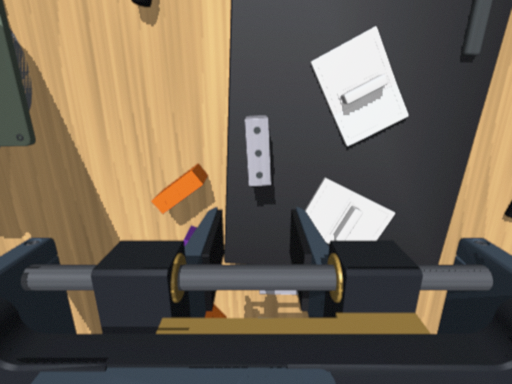

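The wrist view shows the block top at about u 246–271, v 115–187, the orange look-alike on the table at (180,187), and the middle lid at (360,88).

```bash
python3 - <<'E'
from h import *
c=dict(np.load("pics/w1.npz"))
for z in(115,):
    im=rect(c,z,370,490,-180,-20,2).astype(int)
    m=((im.min(2)>110)&(im.max(2)-im.min(2)<35)).astype(np.uint8)
    m=cv2.morphologyEx(m,cv2.MORPH_CLOSE,np.ones((15,15)))
    for k in cv2.findContours(m,cv2.RETR_EXTERNAL,cv2.CHAIN_APPROX_NONE)[0]:
        if cv2.contourArea(k)>1500:
            (x,y),wh,a=cv2.minAreaRect(k);print(x/2+370,y/2-180,np.array(wh)/2,a,cv2.boxPoints(cv2.minAreaRect(k))/2+[370,-180])
im=rect(c,71,450,650,-120,80,2);print(lids(im,450,-120,2))
E
```

```text
431.2521514892578 -94.62694549560547 [25.64113998 77.52924347] 2.815556764602661 [[ 416.54290009  -56.53887939]
 [ 420.35121155 -133.97452927]
 [ 445.96140289 -132.7150116 ]
 [ 442.15309143  -55.27935791]]
[(553.1, -28.9, 110.9, 80.9, -62.5, 8764)]
```

Emit:
send_rows([
  [110,25,1,30,0,0,-2.8],
  [110,25,1,65,0,0,-2.8],
  [110,25,1,100,0,0,-2.8],
  [110,25,1,130,0,0,-2.8],
  [110,25,1,155,0,0,-2.8],
  [110,25,1,162,0,0,-2.8],
  [110,25,1,162,0,0,-2.8],
  [255,25,1,162,0,0,-2.8],
], newtons=30)

```text
time: 4.95
tool_pos: [431.5, -94.4, 87.8]
orientation: [[-0.05, 0.999, -0.001], [0.999, 0.05, 0.0], [0.0, -0.001, -1.0]]
contact_force: [1.1, -1.2, -0.5]
width: 47.8
grip_force: 0.0
```

Emit:
send_rows([
  [255,0,0,0,0,0,0],
  [255,0,0,0,0,0,0],
  [255,0,0,0,0,0,0],
  [255,0,0,0,0,0,0],
  [255,0,0,0,0,0,0],
  [255,0,0,0,0,0,0],
  [255,0,0,0,0,0,0],
])

```text
time: 5.53
tool_pos: [432.2, -95.2, 89.1]
orientation: [[-0.049, 0.999, 0.003], [0.999, 0.049, -0.0], [-0.001, 0.003, -1.0]]
contact_force: [1.0, 0.5, 5.8]
width: 24.7
grip_force: 30.0
```

Emit:
send_rows([
  [255,0,0,-20,0,0,0],
  [255,0,0,-45,0,0,0],
  [255,0,0,-60,0,0,0],
  [255,0,0,-60,0,0,0],
  [255,0,0,-60,0,0,0],
  [255,0,0,-60,0,0,0],
])

```text
time: 6.03
tool_pos: [429.3, -94.6, 146.2]
orientation: [[-0.049, 0.999, -0.004], [0.999, 0.049, 0.001], [0.001, -0.004, -1.0]]
contact_force: [0.2, 1.2, -6.2]
width: 25.1
grip_force: 30.0
```

```bash
python3 - <<'E'
from cell import robot
from h import *
s=robot.read_state();print({k:np.round(s[k],3).tolist() for k in("time","tool_pos","orientation","joint_positions","width","grip_force","contact_force")})
for n in("scene","side"):np.savez(f"pics/{n}_g.npz",**robot.read_camera(n))
c=np.load("pics/side_g.npz");cv2.imwrite("pics/g.png",cv2.resize(c["img"][60:300,130:450,::-1],None,fx=2.4,fy=2.4))
E
python3 edge.py side 554 -28.6 -63.4 0 _g
```

```text
{'time': 6.033, 'tool_pos': [429.252, -94.625, 146.185], 'orientation': [[-0.049, 0.999, -0.004], [0.999, 0.049, 0.001], [0.001, -0.004, -1.0]], 'joint_positions': [-13.928, 9.739, 112.157, -0.004, 58.346, -16.724], 'width': 25.132, 'grip_force': 29.977, 'contact_force': [0.191, 1.229, -6.187]}
0 +u [np.float64(59.75), np.float64(60.25), np.float64(60.0), np.float64(60.5), np.float64(59.75), np.float64(58.5), np.float64(58.75)]
0 -u [np.float64(61.75), np.float64(62.5), np.float64(62.0), np.float64(62.75), np.float64(61.5), np.float64(62.0), np.float64(62.75)]
_g +u [np.float64(59.75), np.float64(60.25), np.float64(60.0), np.float64(60.25), np.float64(59.75), np.float64(58.5), np.float64(59.0)]
_g -u [np.float64(61.75), np.float64(62.5), np.float64(61.75), np.float64(62.75), np.float64(62.0), np.float64(61.75), np.float64(62.25)]
```

View pics/g.png

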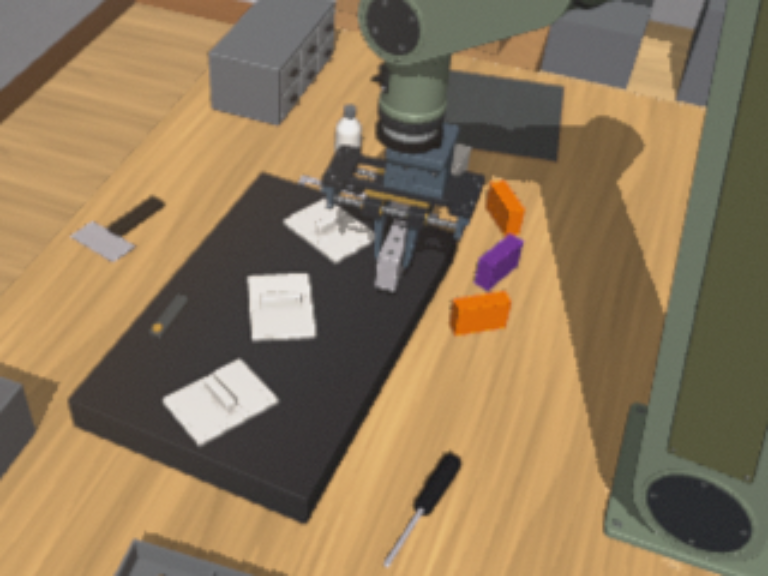

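Emit:
send_rows([
  [255,3,18,0,0,0,7],
  [255,6,36,0,0,0,14],
  [255,9,54,0,0,0,21],
  [255,12,72,0,0,0,28],
  [255,15,90,0,0,0,35],
  [255,18,108,0,0,0,42],
  [255,21,126,0,0,0,49],
  [255,23.7,142,0,0,0,56],
])

```text
time: 6.8
tool_pos: [572.0, -64.0, 146.0]
orientation: [[0.804, 0.594, -0.003], [0.594, -0.804, 0.0], [-0.002, -0.002, -1.0]]
contact_force: [-0.0, 0.1, -6.6]
width: 25.1
grip_force: 30.0
```

Emit:
send_rows([
  [255,0,0,0,0,0,7],
  [255,0,0,10,0,0,9.8],
  [255,0,0,25,0,0,9.8],
  [255,0,0,35,0,0,9.8],
  [255,0,0,35,0,0,9.8],
  [255,0,0,35,0,0,9.8],
  [255,0,0,35,0,0,9.8],
])

```text
time: 7.38
tool_pos: [572.0, -64.4, 113.1]
orientation: [[0.891, 0.454, 0.0], [0.454, -0.891, -0.0], [0.0, 0.0, -1.0]]
contact_force: [0.5, -0.5, -6.3]
width: 24.8
grip_force: 30.0
```

```bash
python3 - <<'E'
from cell import robot
from h import *
s=robot.read_state();print({k:np.round(s[k],3).tolist() for k in("time","tool_pos","orientation","width","grip_force","contact_force")})
c=robot.read_camera("wrist");np.savez("pics/w2.npz",**c)
for n in("scene","side"):np.savez(f"pics/{n}_h.npz",**robot.read_camera(n))
d=np.load("pics/side_h.npz")
cv2.imwrite("pics/w2.png",np.hstack([c["img"][:,60:460,::-1],cv2.resize(d["img"][120:240,190:315,::-1],(400,384))]))
E
```

```text
{'time': 7.383, 'tool_pos': [572.019, -64.435, 113.082], 'orientation': [[0.891, 0.454, 0.0], [0.454, -0.891, -0.0], [0.0, 0.0, -1.0]], 'width': 24.768, 'grip_force': 29.977, 'contact_force': [0.495, -0.503, -6.342]}
```

View pics/w2.png

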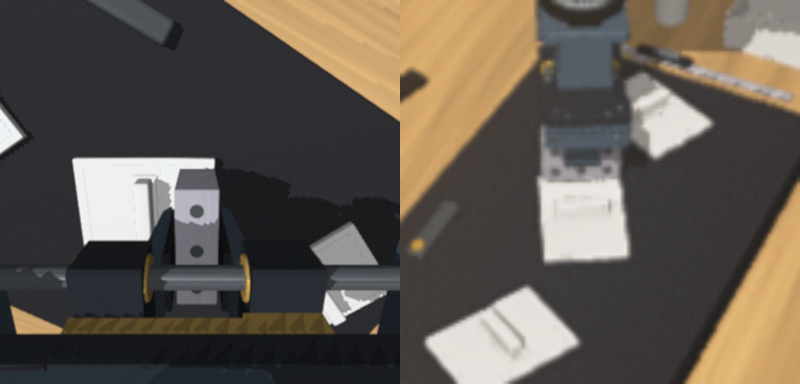

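Emit:
send_rows([
  [255,0,0,6,0,0,0],
  [255,0,0,12,0,0,0],
  [255,0,0,15,0,0,0],
  [255,0,0,17,0,0,0],
  [255,0,0,18,0,0,0],
  [255,0,0,18,0,0,0],
  [255,0,0,18,0,0,0],
])

```text
time: 8.12
tool_pos: [571.5, -64.4, 95.1]
orientation: [[0.891, 0.454, -0.0], [0.454, -0.891, -0.0], [-0.0, -0.0, -1.0]]
contact_force: [-2.1, -0.2, -4.9]
width: 24.5
grip_force: 30.0
```

Emit:
send_rows([
  [255,0,0,0.5,0,0,0],
  [255,0,0,1,0,0,0],
  [255,0,0,1,0,0,0],
  [255,0,0,1,0,0,0],
])

```text
time: 8.45
tool_pos: [571.5, -64.4, 95.1]
orientation: [[0.891, 0.454, 0.0], [0.454, -0.891, -0.0], [0.0, 0.0, -1.0]]
contact_force: [-5.0, 0.2, 7.1]
width: 24.7
grip_force: 30.0
```

Emit:
send_rows([
  [255,0,0,-0.7,0,0,0],
  [255,0,0,-0.7,0,0,0],
  [255,0,0,-0.7,0,0,0],
])

```text
time: 8.7
tool_pos: [571.5, -64.4, 95.1]
orientation: [[0.891, 0.454, -0.0], [0.454, -0.891, -0.0], [-0.0, -0.0, -1.0]]
contact_force: [-4.7, 0.4, 3.7]
width: 24.8
grip_force: 30.0
```

```bash
python3 snap.py q1; python3 edge.py side 554 -28.6 -63.4 0 _q1
```

```text
8.8 [571.52 -64.4   95.04] [-4.69 -0.19  5.72]
0 +u [np.float64(59.75), np.float64(60.25), np.float64(60.0), np.float64(60.5), np.float64(59.75), np.float64(58.5), np.float64(58.75)]
0 -u [np.float64(61.75), np.float64(62.5), np.float64(62.0), np.float64(62.75), np.float64(61.5), np.float64(62.0), np.float64(62.75)]
_q1 +u [np.float64(37.75), np.float64(47.25), np.float64(46.25), np.float64(39.25), np.float64(47.5), np.float64(38.5), 99]
_q1 -u [np.float64(56.5), np.float64(57.25), np.float64(57.5), np.float64(57.75), np.float64(58.25), np.float64(57.75), np.float64(57.5)]
```

Emit:
send_rows([
  [150,0,0,0,0,0,0],
  [150,0,0,0,0,0,0],
  [150,0,0,0,0,0,0],
  [150,0,0,0,0,0,0],
  [150,0,0,0,0,0,0],
  [150,0,0,-2,0,0,0],
  [150,0,0,-6,0,0,0],
  [150,0,0,-12,0,0,0],
])

```text
time: 9.47
tool_pos: [571.5, -64.4, 106.7]
orientation: [[0.891, 0.454, -0.001], [0.454, -0.891, 0.0], [-0.001, -0.0, -1.0]]
contact_force: [-0.0, 0.6, 1.3]
width: 37.4
grip_force: 0.0
```

Emit:
send_rows([
  [150,0,0,-15,0,0,0],
  [150,0,0,-40,0,0,0],
  [150,0,0,-75,0,0,0],
  [150,0,0,-110,0,0,0],
  [150,-40,0,-130,0,0,0],
  [150,-80,0,-140,0,0,0],
  [150,-80,0,-140,0,0,0],
])

```text
time: 10.05
tool_pos: [496.8, -102.6, 250.5]
orientation: [[0.892, 0.452, 0.003], [0.452, -0.892, -0.003], [0.001, 0.004, -1.0]]
contact_force: [-0.5, -0.1, 0.1]
width: 37.5
grip_force: 0.0
```

```bash
python3 snap.py e; python3 edge.py side 554 -28.6 -63.4 _e; python3 - <<'E'
from h import *
a,b=(np.load(f"pics/{n}_e.npz")["img"][:,:,::-1] for n in("scene","side"))
cv2.imwrite("pics/e.png",np.hstack([cv2.resize(a[130:290,130:400],(400,237)),cv2.resize(b[120:280,170:440],(400,237))]))
E
```

```text
10.15 [ 499.92 -101.21  248.34] [0.9  0.92 0.13]
_e +u [np.float64(37.25), 99, 99, np.float64(38.5), 99, np.float64(38.25), 99]
_e -u [np.float64(56.5), np.float64(57.0), np.float64(57.25), np.float64(57.5), np.float64(58.25), np.float64(57.5), np.float64(57.25)]
```

View pics/e.png

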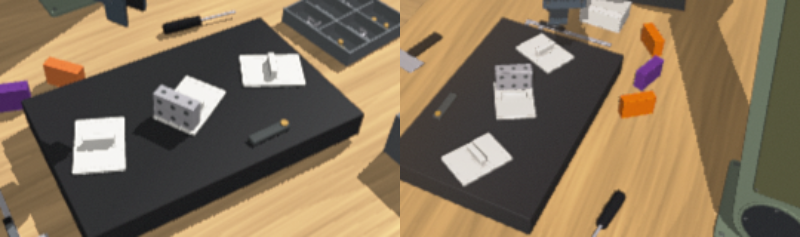

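The block stands upright on the curled end of the middle lid, the far end stays raised, and everything else is where it was.

```bash
python3 -c "
from cell import robot
print(robot.job_done())"
```

```text
the job is handed in; nothing more can be done
None
```

The curled end was the end of the middle lid at about (574, −69) mm; the setup block now stands upright on it with the lid's other end raised, and I handed the job in at about 10 s (I stopped once that lid rocked, so the other two lids were never pressed).

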